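# Roll a tube into the vee cradle, home it on the length stop and clamp it

### The job

The tube on the loading ledge is to be trimmed to the set length: roll it off the ledge (do not lift or drop it) into the vee cradle, and push it along the vee until its end is home against the length stop, without shoving the stop out of its setting. Let go so that the tube settles in the vee by itself, and only then push the clamp arm down its column until its pad sits snugly on the tube, firm enough to stay pressed when you let go but not so hard that it dents the thin wall. Leave the other things on the bench where they are.

Things in the scene. Friction and masses are not known exactly. Their poses are not given: they have to be found in the camera images.
- jig: Steel tube cradle bolted to the bench (never moves), 245 mm deep (x), 200 mm wide (y), base plate 12 mm thick with a 125 mm tongue at its +y end. Origin on the bench below the vee's axis, halfway along the vee. y runs along the vee towards the length stop, x across it from the loading ledge to the clamp column, z up.
- seat (a point): Where the middle of the vee's seat is: on the axis of a seated tube, 52 mm above the bench, jig axes. The vee is a 90 degree trough, 180 mm long (y -90 to 90 mm); bottom 30 mm below here. Its ledge-side flank rises to x = -20 mm, 10 mm below here; its other flank is taller, to x = +36 mm, 6 mm above here.
- ledge (a point): Middle of the loading ledge's flat top, 42 mm above the bench, jig axes: a level plate 120 mm (x) by 180 mm (y) whose +x edge is the top edge of the vee's lower flank, 20 mm short of the vee's axis. A lip 5 mm high runs along its back (-x) edge. A tube rolled past the +x edge runs down the flank into the vee.
- column_top (a point): Top of the clamp column, an upright 20 x 12 mm steel bar beyond the vee, 201 mm above the bench, at jig x = 80, y = 72 mm. The clamp arm slides on it.
- tube: Thin-walled bare aluminium tube, 42 mm across, 260 mm long, about 0.3 kg, lying loose on the ledge roughly along the vee, its axis 63 mm above the bench. Origin at its middle on the axis; its y runs along it (x, z turn as it rolls). Its end away from the stop (jig -y) overhangs ledge and vee, free to be pushed. Sliding it along the vee takes 1.5 to 6 N.
- length_stop: Dark steel plate, 70 mm across the vee, 42 tall, 6 thick, on a collar with a thumb screw on a rod past the vee's +y end. Origin on the face that meets the tube's end, on the seated tube's axis; jig axes: a tube that is home has its middle at y = -130 mm here. Its setting along the rod varies. Only lightly nipped: about 18 N shifts it.
- clamp_arm: Clamp arm, 20 mm wide, sliding on the column, over the vee at jig x = 0, y = 72 mm. Origin: middle of the flat top of its round black cap (34 mm), the place to push. Below is a 26 mm pad on a locked screw foot, set anywhere from 44 to 56 mm below the cap top. Friction holds it where left: about 6 N pushes it down; more goes on to the tube, up to 14 N stays on release. The tube dents at 35 N.
- oil_bottle: White bottle standing on the bench, 52 mm across, 120 mm tall; origin at its underside. Leave alone.
- screw_box: Small cardboard box, 70 x 110 x 55 mm tall; origin at its underside. Leave alone.
- offcut: Short tube offcut standing on end, 42 mm across, 70 mm tall; origin at its underside. Leave alone.
- wrench: Steel wrench lying flat, 180 mm long; origin on the bench below its middle. Leave alone.

How it is judged:
By the outcome, as a careful person would: the job done as asked, in the order asked, and still so for the second after the job is handed in, with the robot touching nothing.
It also fails if it takes over 58 s, if anything falls off the work surface, if the arm or the gripper's body presses on something with over 40 N, if the wrist force passes 120 N, or if a joint passes its speed limit or range.

### The arm

A 6-joint arm with a two-finger parallel gripper is mounted at the origin on the work surface. World frame = base frame: x ahead of the robot, y to its left, z up, the work surface at z = 0. Lengths are in mm, angles in rad, forces in N, time in s.
With the tool pointing down it reaches from about 250 to 725 mm from the base axis. Payload 9.7 kg.
Tool frame: the origin (TCP) lies on the mounting face of the last link; the fingertips stand 173 mm ahead of it and the grasp point (between the pads) lies robot.hold_point_z ahead of it (robot.hold_point_z is the distance from the TCP to the grasp point, in mm); z points along the fingers, y is the line along which they close (so a half turn about z gives the same grasp; the last joint's range is limited). The gripper opens to 85 mm and grips with 20 to 120 N. Pads are 22 mm wide; open, the fingers measure 114 mm over their backs; the gripper's body (76 mm by 85 mm) begins 54 mm behind the grasp point. The pads swing forward as they close: fully open they stand 13 mm farther back than shut.
Start: joints at [1.327, 0.087, 0.176, 1.66, 0, 1.571], TCP at [132.763, 533.734, 404.684] pointing down, gripper open.
Joint ranges: [-3.13, 3.13], [-0.85, 1.81], [-1.15, 1.24], [-2.2, 2.28], [-1.44, 1.52], [-3.14, 3.14]. Speed limits (rad/s): [2.22, 2.22, 2.57, 3.14, 3.14, 3.14].

### API

Orientations are given as [roll, pitch, yaw] about the fixed x, y, z axes, in that order (R = Rz(yaw) Ry(pitch) Rx(roll)).
In Python, from rig import robot, eyes gives the robot as it stands. The module is installed in compiled form; this text tells all that it offers.
- The arm moves only by the tool send_rows, never from a script. Its argument "increments" is a list of rows, each a list of 3 entries, a list of its own where there are three numbers: the shift along the tool's x, y, z in units of 25 mm (1.0 is 25 mm), then the turn, a rotation vector about the tool's x, y, z in units of 6 degrees (1.0 is 6 degrees), then the finger opening in mm, from 0 to 85.4. A call has 1 to 20 rows; each row is the pose to reach, as a shift and turn from the pose commanded when the call began, along the tool's axes at that moment; what a row does not reach only later rows make up. A row lasts 1/12 s, in which the tool goes at most 41.7 mm and 7.16 degrees, less where a joint would pass 70% of its speed; a pose out of reach is approached as far as the arm can. A call with a gripper value outside its range is refused whole. The fingers move at their own pace and stop on an object; "grip_force" is the grip in N (left out, the last holds). Time passes only in rows, so rows that repeat a pose let the fingers close. It gives the time, the measured TCP pose, the force, the opening and the grip force at its end, in the units of the state.
- robot.get_state(): the state, without advancing time (a new reading comes with each control period).
- eyes.grab_frame(name): name is "scene" or "top" or "wrist"; returns (picture, depth): 420x560x3 uint8, red, green, blue; 420x560 float32, mm along the optical axis (not along the pixel's ray), 0 where there is no reading.
- eyes.camera_params(name): a dict with "vfov" (degrees; the focal length in pixels is half the picture's height over the tangent of half this angle, whatever the lens; pixels are square), "cx", "cy" (the principal point, pixels), "dist_coeffs" ([k1, k2, p1, p2, k3] as OpenCV has them; the pictures are not rectified), "world_from_camera" (4x4, takes a point from camera to world coordinates). Camera axes: x right, y down, z forward; pixel columns grow to the right and rows downward; lengths in mm; the calibration is good to about 2 mm. A picture is of the moment at which its call begins: read the wrist's pose just before it. camera_params takes no time and is no camera call; for the wrist camera it gives the pose at the moment of the call.
- robot.sign_off(): hands the job in; it is judged then, once.
The state is a dict: "t": time; "qpos": joint angles; "qvel": joint speeds; "joint_torque": joint torques, N m; "eef_pos": TCP position; "ee_rot": TCP orientation; "force": force on the tool from outside, world axes, zero at the start; "moment": the same for the moment, N m; "grip_width": finger opening in mm; "finger_force": force on a finger pad.
Only numpy, scipy, OpenCV 4.12 (cv2) and the standard library are available. Lean on these libraries where they do the work, as an engineer would, in place of code of your own. Each camera call takes 0.05 s, during which the arm holds its last target. There are 200 camera calls.

## Working session

There is one attempt and no reset: what is moved stays moved. The work goes in short steps, Python scripts to look and compute and a tool call to move; the robot and the scene stay as the last step left them, time stands still between calls to the robot, and variables do not carry over. Pictures are saved under pics/ and viewed, at most 10 in all, crops included, and the job is handed in when it is done.

Besides the shell and the picture viewer there is one more tool, called after "Call:" as name([rows], argument=value, ...), one row to a line, values as JSON. send_rows: Moves the arm, as the interface text tells. Its arguments: {"type":"object","properties":{"increments":{"type":"array","items":{"type":"array"}},"grip_force":{"type":"number"}},"required":["increments"]}

```bash
mkdir -p pics; cat > h.py <<'E'
import numpy as np, cv2
from rig import robot, eyes
def K(p):
    f=210/np.tan(np.radians(p['vfov'])/2); return np.array([[f,0,p['cx']],[0,f,p['cy']],[0,0,1]])
def cloud(name):
    p=eyes.camera_params(name); im,d=eyes.grab_frame(name)
    v,u=np.mgrid[:420,:560]
    n=cv2.undistortPoints(np.stack([u,v],-1).reshape(-1,1,2).astype(np.float64),K(p),np.array(p['dist_coeffs'])).reshape(420,560,2)
    c=np.dstack([n*d[...,None],d]); T=np.array(p['world_from_camera'])
    w=c@T[:3,:3].T+T[:3,3]; w[d==0]=np.nan
    return im,w
def save(n,im): cv2.imwrite('pics/'+n,cv2.cvtColor(im,cv2.COLOR_RGB2BGR))
E
python3 - <<'E'
from h import *
for n in('top','scene'):
    im,w=cloud(n); save(n+'.png',im); np.save(n+'.npy',w)
    print(n,np.round(eyes.camera_params(n)['world_from_camera'],2))
s=robot.get_state(); print(s, robot.hold_point_z)
E
```

```text
top [[ 3.0000e-02 -9.9000e-01  1.2000e-01  4.3083e+02]
 [-1.0000e+00 -3.0000e-02 -0.0000e+00  1.6630e+01]
 [ 0.0000e+00 -1.2000e-01 -9.9000e-01  1.2479e+03]
 [ 0.0000e+00  0.0000e+00  0.0000e+00  1.0000e+00]]
scene [[-8.20000e-01  3.20000e-01 -4.70000e-01  1.07466e+03]
 [ 5.70000e-01  4.50000e-01 -6.90000e-01  7.60440e+02]
 [-1.00000e-02 -8.30000e-01 -5.50000e-01  7.53050e+02]
 [ 0.00000e+00  0.00000e+00  0.00000e+00  1.00000e+00]]
{'t': 0.1, 'qpos': array([1.32696553e+00, 8.73769928e-02, 1.75224185e-01, 1.65979321e+00,
       2.68976216e-05, 1.57078885e+00]), 'qvel': array([ 0.00079285, -0.00260584,  0.00107675, -0.0008071 ,  0.00010226,
        0.00098431]), 'joint_torque': array([-7.96057939e-04, -5.21563590e+01,  4.65653586e+01,  1.61546952e-02,
       -4.28596798e-05,  7.55169314e-07]), 'eef_pos': array([132.77873836, 533.73035025, 404.07483539]), 'ee_rot': array([-3.14044297e+00, -2.69061970e-05,  2.89776930e+00]), 'force': array([-0.00419039,  0.81043799, -0.3577258 ]), 'moment': array([ 0.01025856,  0.00011061, -0.04335658]), 'finger_force': 0.0, 'grip_width': 85.53386765206031} 154.70000000000002
```

View pics/top.png

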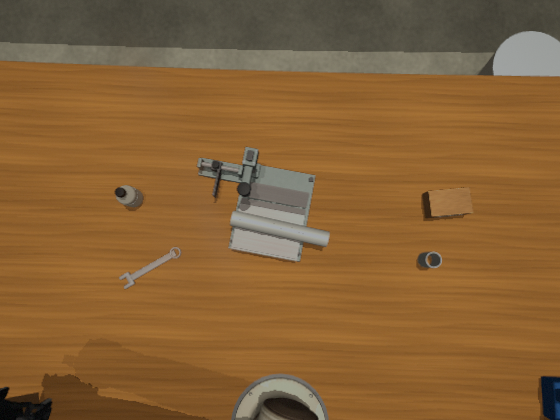

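View pics/scene.png

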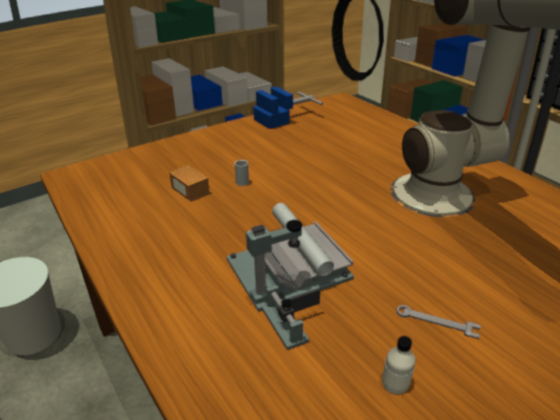

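Top view: the tube (235–328, 220–238) lies on the ledge side facing the robot. The cap is at (244,188), the column top at (250,153) and the stop at about (217,183). In the scene view the clamp sits over the +y end of the vee.

```bash
python3 - <<'E'
from h import *
w=np.load('top.npy'); ws=np.load('scene.npy')
def show(n,m,W):
    p=W[m]; print(n,len(p),np.round(np.nanmedian(p,0),1)); return p
def reg(W,u0,u1,v0,v1,z0,z1):
    m=np.zeros((420,560),bool); m[v0:v1,u0:u1]=1
    return m&(W[...,2]>z0)&(W[...,2]<z1)
m=reg(w,222,340,195,270,38,46); p=show('ledge42',m,w)
print(cv2.minAreaRect(p[:,:2].astype(np.float32)))
m=reg(w,225,335,205,250,72,95); p=show('tube',m,w)
r=cv2.minAreaRect(p[:,:2].astype(np.float32)); print(r, np.percentile(p[:,2],[50,90,98]))
v=cv2.fitLine(p[:,:2].astype(np.float32),cv2.DIST_HUBER,0,.01,.01).ravel(); print('tube line',v,np.degrees(np.arctan2(v[1],v[0])))
t=(p[:,:2]-v[2:])@v[:2]; print('ends',v[2:]+np.outer([t.min(),t.max()],v[:2]))
m=reg(w,235,265,140,170,190,212); p=show('col',m,w); print(cv2.minAreaRect(p[:,:2].astype(np.float32)))
m=reg(w,230,262,175,205,90,200); p=w[m]; print('cap z hist',np.histogram(p[:,2],20))
zt=np.percentile(p[:,2],95); print(zt)
m=reg(w,190,232,150,215,30,120); p=w[m]; print('stop z',np.histogram(p[:,2],18))
m=reg(w,225,330,150,270,5,20); p=show('base',m,w); print(cv2.minAreaRect(p[:,:2].astype(np.float32)))
for u,vv in((216,190),(217,180),(217,170),(209,164),(244,188),(244,184),(244,192),(250,153)): print(u,vv,np.round(w[vv,u],1))
im=cv2.imread('pics/top.png')[140:275,185:345]; im2=cv2.imread('pics/scene.png')[195:350,220:360]
cv2.imwrite('pics/c.png',np.vstack([cv2.resize(im,(400,338),interpolation=2),]))
a=cv2.resize(im,(480,405),interpolation=2);b=cv2.resize(im2,(320,354),interpolation=2)
b=cv2.copyMakeBorder(b,0,405-354,0,0,0); cv2.imwrite('pics/c.png',np.hstack([a,b]))
E
```

```text
ledge42 1944 [488.8  41.1  41.3]
((528.2259521484375, 40.138484954833984), (182.4039306640625, 172.84593200683594), 80.9724349975586)
tube 1370 [512.2  12.3  80.2]
((512.7969360351562, 12.805740356445312), (262.3716125488281, 38.7025260925293), 79.14826965332031) [80.16757686 84.29950738 86.27324397]
tube line [1.8737794e-01 9.8228788e-01 5.1201111e+02 1.2995075e+01] 79.200195
ends [[ 487.42188342 -115.90855758]
 [ 536.58241399  141.80476959]]
col 90 [675.2  90.1 199.1]
((675.2312622070312, 90.7037582397461), (28.460968017578125, 42.47621154785156), 80.06190490722656)
cap z hist (array([ 2,  3,  2,  0,  0,  0,  0,  0,  0,  2,  0,  1,  7, 24, 24, 13, 22,
       78, 47,  6]), array([133.4797305 , 136.39683301, 139.31393552, 142.23103803,
       145.14814054, 148.06524306, 150.98234557, 153.89944808,
       156.81655059, 159.7336531 , 162.65075561, 165.56785812,
       168.48496064, 171.40206315, 174.31916566, 177.23626817,
       180.15337068, 183.07047319, 185.9875757 , 188.90467822,
       191.82178073]))
188.61813543241522
stop z (array([ 8,  7, 10,  3,  7, 12, 21, 45, 36, 33, 40, 27, 13, 14, 35, 21, 24,
       15]), array([30.80114559, 33.58375998, 36.36637438, 39.14898878, 41.93160318,
       44.71421757, 47.49683197, 50.27944637, 53.06206076, 55.84467516,
       58.62728956, 61.40990395, 64.19251835, 66.97513275, 69.75774715,
       72.54036154, 75.32297594, 78.10559034, 80.88820473]))
base 1665 [649.5  11.3  11.1]
((567.753662109375, 22.43547821044922), (318.22430419921875, 293.5625), 0.6737930178642273)
216 190 [611.8 186.7  47.2]
217 180 [636.4 182.9  63.4]
217 170 [661.7 182.8  72.6]
209 164 [681.4 207.9  53.1]
244 188 [597.7 100.4 185.8]
244 184 [607.8 101.  183.5]
244 192 [588.2 100.2 184.4]
250 153 [680.2  88.1 200.2]
```

View pics/c.png

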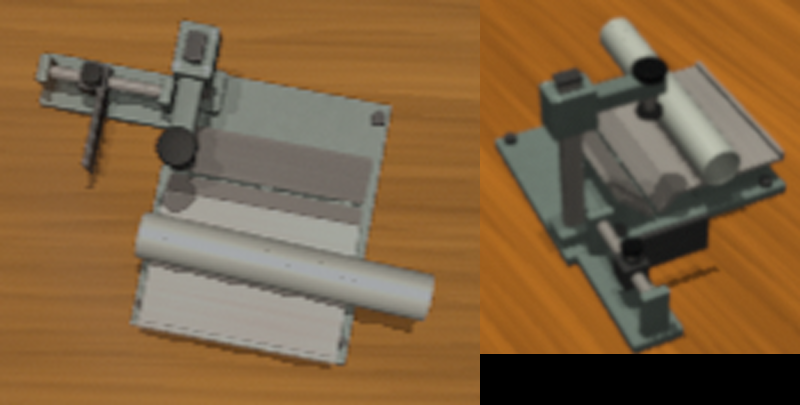

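The crop shows the tube resting mid-ledge with the vee clear. The stop plate is at about (95,130) in the crop and the cap at (178,147). Next I move above the jig for a close look.

Call:
send_rows([
  [[-1.2, -1.0, 0], [0, 0, 0], 60],
  [[-2.4, -2.0, 0], [0, 0, 0], 60],
  [[-3.6, -3.1, 0], [0, 0, 0], 60],
  [[-4.8, -4.1, 0], [0, 0, 0], 60],
  [[-6, -5.1, 0], [0, 0, 0], 60],
  [[-7.2, -6.1, 0], [0, 0, 0], 60],
  [[-8.4, -7.2, 0], [0, 0, 0], 60],
  [[-9.6, -8.2, 0], [0, 0, 0], 60],
  [[-10.8, -9.2, 0], [0, 0, 0], 60],
  [[-12, -10.2, 0], [0, 0, 0], 60],
  [[-13.2, -11.3, 0], [0, 0, 0], 60],
  [[-14.4, -12.3, 0], [0, 0, 0], 60],
  [[-15.6, -13.3, 0], [0, 0, 0], 60],
  [[-16.8, -14.3, 0], [0, 0, 0], 60],
  [[-18, -15.4, 0], [0, 0, 0], 60],
  [[-19, -16.3, 0], [0, 0, 0], 60],
  [[-19.2, -16.4, 0], [0, 0, 0], 60],
  [[-19.2, -16.4, 0], [0, 0, 0], 60],
  [[-19.2, -16.4, 0], [0, 0, 0], 60],
  [[-19.2, -16.4, 0], [0, 0, 0], 60],
])

```text
t: 1.77
eef_pos: [499.1, 20.8, 404.7]
ee_rot: [3.141, -0.0, 2.899]
force: [0.3, -0.5, -1.3]
grip_width: 60.0
finger_force: 0.0
```

```bash
python3 - <<'E'
from h import *
im,w=cloud('wrist'); save('w1.png',im); np.save('w1.npy',w); im,w=cloud('top'); np.save('top2.npy',w)
s=robot.get_state(); print(s['t'],s['eef_pos'],s['ee_rot'],s['force'])
E
```

```text
1.8667 [499.00693665  21.04538331 404.93536526] [3.14141683e+00 1.97881070e-04 2.89944375e+00] [ 0.50890298 -0.05828488 -0.47997217]
```

View pics/w1.png

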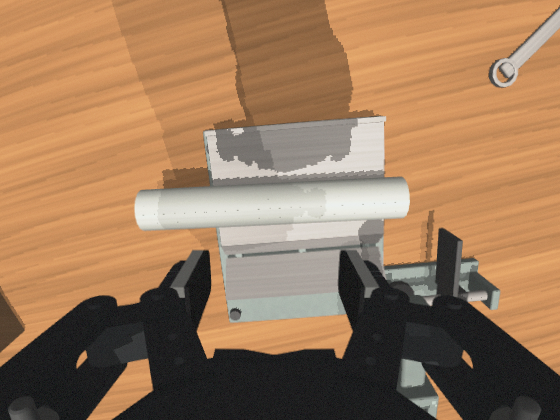

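The wrist view shows the tube from (136,210) to (409,197), the ledge's back lip from (206,131) to (385,118), and the stop plate at (438–460, 230–300). Now I fit these.

```bash
python3 - <<'E'
from h import *
w=np.load('w1.npy')
v,u=np.mgrid[:420,:560]
def reg(u0,u1,v0,v1,z0,z1): return (u>=u0)&(u<u1)&(v>=v0)&(v<v1)&(w[...,2]>z0)&(w[...,2]<z1)
L=w[reg(195,400,105,245,38,52)]; print('ledge z',np.percentile(L[:,2],[5,25,50,75,95]))
# left/right edges per row and back edge per column
def fit(P):
    l=cv2.fitLine(np.array(P,np.float32),cv2.DIST_HUBER,0,.01,.01).ravel(); return l
m=reg(190,400,105,245,36,52)
Rr=[];Lf=[]
for r in range(140,172):
    c=np.where(m[r])[0]
    if len(c): Lf.append(w[r,c.min(),:2]); Rr.append(w[r,c.max(),:2])
B=[]
for c in range(212,380):
    r=np.where(m[:,c])[0]
    if len(r): B.append(w[r.min(),c,:2])
F=[]
for n,P in (('sideL',Lf),('sideR',Rr),('back',B)):
    l=fit(P); print(n,l,np.degrees(np.arctan2(l[1],l[0])))
T=w[reg(130,415,170,235,66,95)]
l=fit(T[:,:2]); print('tube',l,np.degrees(np.arctan2(l[1],l[0])),np.percentile(T[:,2],98))
d=l[:2]*np.sign(l[1]); n=np.array([-d[1],d[0]]); q=T[:,:2]-l[2:]
a=q@d;b=q@n; print('ends',np.percentile(a,[0.3,99.7]),'width',np.percentile(b,[1,99]))
for nn,aa in(('-',a.min()),('mid',(a.min()+a.max())/2),('+',a.max())): print(nn,l[2:]+aa*d+n*(np.percentile(b,1)+np.percentile(b,99))/2)
# angle of tube from silhouettes: crest line binned
# jig frame guess
S=w[reg(432,470,225,300,25,85)]; print('stop',len(S),np.percentile(S,[5,25,50,75,95],axis=0).round(1))
for p in((441,235),(441,250),(441,270),(450,240),(455,250),(458,265),(450,290),(460,300)): print(p,w[p[1],p[0]].round(1))
C=np.load('top2.npy')
E
```

```text
ledge z [40.8502433  41.64870817 42.1737291  42.73988085 46.65445092]
sideL [ 9.8792118e-01 -1.5495738e-01  4.5338174e+02 -3.7258652e+01] -8.914325
sideR [ 9.8728919e-01 -1.5893416e-01  4.9267429e+02  1.3686932e+02] -9.145037
back [1.6258976e-01 9.8669374e-01 4.4339667e+02 5.5582073e+01] 80.642746
tube [1.9109750e-01 9.8157108e-01 5.0857590e+02 1.5750561e+01] 78.983154 84.79498178029942
ends [-129.87024337  127.82707833] width [-23.25178615  15.70090931]
- [ 487.24810864 -113.55609813]
mid [512.10121377  14.10171769]
+ [536.95431889 141.75953351]
stop 1640 [[595.6 178.2  34.7]
 [610.4 181.6  45.8]
 [629.8 185.1  57.3]
 [650.2 188.1  68.3]
 [669.2 196.5  72.9]]
(441, 235) [601.2 188.5  38. ]
(441, 250) [618.  185.4  40.9]
(441, 270) [640.4 181.2  45.3]
(450, 240) [599.2 188.4  58.6]
(455, 250) [606.8 188.1  68.2]
(458, 265) [622.2 187.7  72.8]
(450, 290) [653.5 179.2  67.6]
(460, 300) [502.3  81.  285.3]
```

Call:
send_rows([
  [[1.03, -0.32, 0], [0, 0, -0.8], 40],
  [[1.03, -0.32, 0.5], [0, 0, -0.8], 40],
  [[1.03, -0.32, 1.5], [0, 0, -0.8], 40],
  [[1.03, -0.32, 2.5], [0, 0, -0.8], 40],
  [[1.03, -0.32, 3.5], [0, 0, -0.8], 40],
  [[1.03, -0.32, 4.5], [0, 0, -0.8], 40],
  [[1.03, -0.32, 5.3], [0, 0, -0.8], 40],
  [[1.03, -0.32, 6.0], [0, 0, -0.8], 40],
  [[1.03, -0.32, 6.5], [0, 0, -0.8], 40],
  [[1.03, -0.32, 6.9], [0, 0, -0.8], 40],
  [[1.03, -0.32, 7.2], [0, 0, -0.8], 40],
  [[1.03, -0.32, 7.3], [0, 0, -0.8], 40],
  [[1.03, -0.32, 7.3], [0, 0, -0.8], 40],
  [[1.03, -0.32, 7.3], [0, 0, -0.8], 40],
])

```text
t: 3.03
eef_pos: [472.9, 18.5, 222.9]
ee_rot: [3.141, 0.001, 2.982]
force: [0.1, 0.0, 1.1]
grip_width: 40.1
finger_force: 0.0
```

```bash
python3 - <<'E'
from h import *
im,w=cloud('wrist'); save('w2.png',im); np.save('w2.npy',w)
s=robot.get_state(); print(s['t'],s['eef_pos'],s['ee_rot'],s['force'])
E
```

```text
3.0833 [472.9797242   18.45929356 223.05349931] [3.14136697e+00 1.27675139e-03 2.98158495e+00] [ 1.2931315  -0.45054911 -0.48758189]
```

View pics/w2.png

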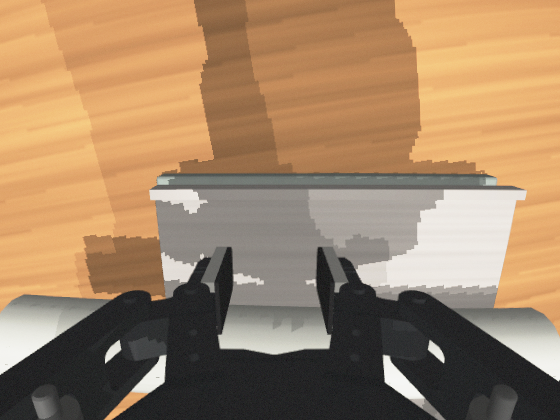

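The fingertips (222–335, 250–300) are behind the tube, clear of the lip, and square to it. I start rolling.

Call:
send_rows([
  [[-0.1, 0, 0], [0, 0, 0], 40],
  [[-0.2, 0, 0], [0, 0, 0], 40],
  [[-0.3, 0, 0], [0, 0, 0], 40],
  [[-0.37, 0, 0], [0, 0, 0], 40],
  [[-0.44, 0, 0], [0, 0, 0], 40],
  [[-0.51, 0, 0], [0, 0, 0], 40],
  [[-0.58, 0, 0], [0, 0, 0], 40],
  [[-0.65, 0, 0], [0, 0, 0], 40],
  [[-0.72, 0, 0], [0, 0, 0], 40],
  [[-0.79, 0, 0], [0, 0, 0], 40],
  [[-0.86, 0, 0], [0, 0, 0], 40],
  [[-0.93, 0, 0], [0, 0, 0], 40],
  [[-1.0, 0, 0], [0, 0, 0], 40],
  [[-1.07, 0, 0], [0, 0, 0], 40],
  [[-1.14, 0, 0], [0, 0, 0], 40],
  [[-1.21, 0, 0], [0, 0, 0], 40],
  [[-1.28, 0, 0], [0, 0, 0], 40],
  [[-1.35, 0, 0], [0, 0, 0], 40],
  [[-1.42, 0, 0], [0, 0, 0], 40],
  [[-1.49, 0, 0], [0, 0, 0], 40],
])

```text
t: 4.75
eef_pos: [509.6, 12.5, 222.2]
ee_rot: [-3.142, 0.0, 2.982]
force: [-0.6, -0.7, 1.6]
grip_width: 40.2
finger_force: 0.1
```

Call:
send_rows([
  [[-0.07, 0, 0], [0, 0, 0], 40],
  [[-0.14, 0, 0], [0, 0, 0], 40],
  [[-0.21, 0, 0], [0, 0, 0], 40],
  [[-0.28, 0, 0], [0, 0, 0], 40],
  [[-0.35, 0, 0], [0, 0, 0], 40],
  [[-0.42, 0, 0], [0, 0, 0], 40],
  [[-0.49, 0, 0], [0, 0, 0], 40],
  [[-0.56, 0, 0], [0, 0, 0], 40],
  [[-0.63, 0, 0], [0, 0, 0], 40],
  [[-0.7, 0, 0], [0, 0, 0], 40],
  [[-0.77, 0, 0], [0, 0, 0], 40],
  [[-0.84, 0, 0], [0, 0, 0], 40],
  [[-0.9, 0, 0], [0, 0, 0], 40],
  [[-0.9, 0, 0], [0, 0, 0], 40],
  [[-0.9, 0, 0], [0, 0, 0], 40],
])

```text
t: 6.0
eef_pos: [531.7, 8.9, 222.1]
ee_rot: [-3.142, -0.0, 2.982]
force: [-0.7, -0.1, 1.0]
grip_width: 39.9
finger_force: 0.0
```

```bash
cat > tube.py <<'E'
from h import *
O=np.array([581.4,32.4]); c,s=np.cos(.1588),np.sin(.1588); ex=np.array([c,-s]); ey=np.array([s,c])
def jig(w): q=w[...,:2]-O; return np.dstack([q@ex,q@ey,w[...,2]])
E
python3 - <<'E'
from tube import *
im,w=cloud('top'); j=jig(w); np.save('j3.npy',j)
im2,_=cloud('scene'); a=cv2.resize(im[130:280,180:350],(400,353)); b=cv2.resize(im2[190:350,200:360],(353,353)); save('c3.png',np.hstack([a,b]))
for y0 in range(-150,120,30):
    m=(abs(j[...,1]-y0)<15)&(j[...,2]>66)&(j[...,2]<90)&(abs(j[...,0])<90)
    p=j[m]; print(y0,len(p),np.median(p,0).round(1) if len(p) else '')
s=robot.get_state(); print(s['t'],s['eef_pos'],jig(s['eef_pos'][None,None])[0,0],s['force'])
E
```

```text
-150 111 [   5.  -148.6   70. ]
-120 28 [   5.1 -131.3   69.5]
-90 0 
-60 0 
-30 0 
0 0 
30 0 
60 16 [-3.5 69.4 70.5]
90 39 [-3.3 89.4 69.9]
6.1 [531.61490167   8.94876167 222.16497329] [-45.45026549 -31.02885693 222.16497329] [-0.27503963  0.08264475  0.87673093]
```

View pics/c3.png

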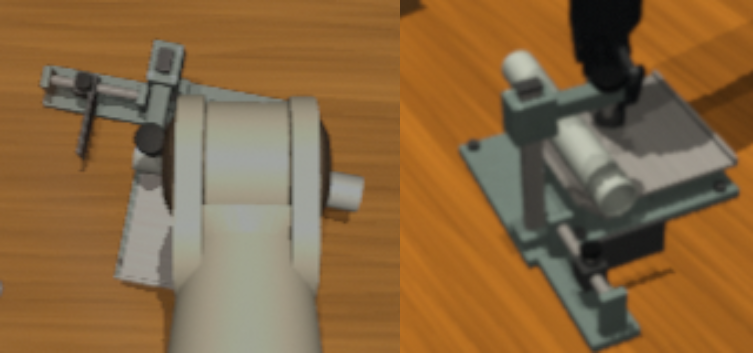

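The tube is in the vee. Now I lift clear and look at it from above.

Call:
send_rows([
  [[0.2, 0, -1], [0, 0, 0], 40],
  [[0.2, 0, -2.2], [0, 0, 0], 40],
  [[0.2, 0, -3.6], [0, 0, 0], 20],
  [[0.2, 0, -5], [0, 0, 0], 0],
  [[0, 0, -6.4], [0, 0, 0], 0],
  [[-0.8, 0, -7.3], [0, 0, 0], 0],
  [[-1.8, 0, -7.3], [0, 0, 0], 0],
  [[-2.4, 0, -7.3], [0, 0, 0], 0],
  [[-2.4, 0, -7.3], [0, 0, 0], 0],
  [[-2.4, 0, -7.3], [0, 0, 0], 0],
])

```text
t: 6.93
eef_pos: [591.1, -0.7, 403.9]
ee_rot: [-3.141, -0.002, 2.981]
force: [-0.8, -0.0, -0.2]
grip_width: -0.5
finger_force: 0.0
```

```bash
cat >> tube.py <<'E'
def tubefit(j):
    m=(abs(j[...,0])<25)&(j[...,1]>-175)&(j[...,1]<50)&(j[...,2]>62)&(j[...,2]<100)
    p=j[m]; o=[]
    for a in range(-160,50,30):
        q=p[abs(p[:,1]-a)<15]
        if len(q)>20:
            # circle fit R=21 in x,z
            from scipy.optimize import least_squares
            r=least_squares(lambda t:np.hypot(q[:,0]-t[0],q[:,2]-t[1])-21,[0,52],loss='soft_l1'); o.append([a,len(q),*r.x.round(1)])
    print(np.array(o)); print('y end',np.percentile(p[:,1],[0.2,1]))
E
python3 - <<'E'
from tube import *
im,w=cloud('wrist'); j=jig(w); np.save('j4.npy',j); save('w4.png',im); tubefit(j)
m=(abs(j[...,0])<25)&(abs(j[...,1]-72)<25)&(j[...,2]>150)&(j[...,2]<200)
p=j[m]; print('cap',len(p),p.mean(0) if len(p) else'', np.percentile(p,[2,50,98],axis=0) if len(p) else '')
m=(abs(j[...,0])<30)&(abs(j[...,1]-157)<12)&(j[...,2]>35)&(j[...,2]<90); p=j[m]; print('stop',np.percentile(p,[2,10,50,90,98],axis=0).round(1))
s=robot.get_state(); print(s['t'],jig(s['eef_pos'][None,None])[0,0],s['ee_rot'])
E
```

```text
[[-160.   591.     4.5   51.7]
 [-130.  1134.     4.7   51.7]
 [-100.  1140.     4.9   51.7]
 [ -70.  1137.     4.9   51.6]
 [ -40.  1145.     5.    51.6]
 [ -10.  1147.     5.1   51.5]
 [  20.  1127.     5.    51.5]]
y end [-160.62891421 -158.79026147]
cap 2805 [  4.26836515  69.15736715 182.31042096] [[-10.62403857  56.25566574 159.77948199]
 [  3.6238928   67.80720817 186.12317096]
 [ 23.81371605  85.74321264 187.74919312]]
stop [[-11.8 156.   36.4]
 [ -9.2 156.5  41.1]
 [  4.4 157.3  62.5]
 [ 18.6 160.5  72.7]
 [ 25.9 162.3  73.5]]
6.9833 [ 14.27341435 -31.12770765 404.19184174] [-3.14142400e+00 -1.34639025e-03  2.98148259e+00]
```

View pics/w4.png

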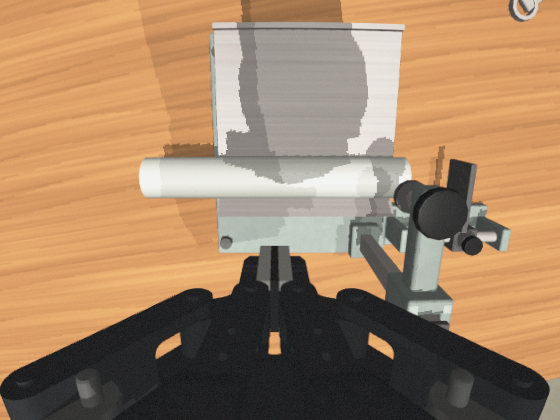

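The tube is seated: its axis is at x≈4.9 in my frame (a 5 mm offset in my origin) and z≈51.6, with its end at y≈−160. The stop face is at y≈156.5, so the tube has about 56 mm to travel. I go behind the free end with the fingers closed.

Call:
send_rows([
  [[0.1, -1.4, 0], [0, 0, 0], 0],
  [[0.2, -2.8, 0], [0, 0, 0], 0],
  [[0.3, -4.2, 0], [0, 0, 0], 0],
  [[0.37, -5.5, 0], [0, 0, 0], 0],
  [[0.37, -6.56, 0], [0, 0, 0], 0],
  [[0.37, -6.56, 1], [0, 0, 0], 0],
  [[0.37, -6.56, 2.2], [0, 0, 0], 0],
  [[0.37, -6.56, 3.5], [0, 0, 0], 0],
  [[0.37, -6.56, 4.8], [0, 0, 0], 0],
  [[0.37, -6.56, 6], [0, 0, 0], 0],
  [[0.37, -6.56, 7], [0, 0, 0], 0],
  [[0.37, -6.56, 7.8], [0, 0, 0], 0],
  [[0.37, -6.56, 8.2], [0, 0, 0], 0],
  [[0.37, -6.56, 8.2], [0, 0, 0], 0],
  [[0.37, -6.56, 8.2], [0, 0, 0], 0],
])

```text
t: 8.23
eef_pos: [555.3, -160.9, 200.4]
ee_rot: [-3.142, 0.0, 2.982]
force: [-0.1, -0.7, 1.3]
grip_width: -0.0
finger_force: 0.0
```

Call:
send_rows([
  [[0, 0.1, 0], [0, 0, 0], 0],
  [[0, 0.2, 0], [0, 0, 0], 0],
  [[0, 0.3, 0], [0, 0, 0], 0],
  [[0, 0.4, 0], [0, 0, 0], 0],
  [[0, 0.5, 0], [0, 0, 0], 0],
  [[0, 0.58, 0], [0, 0, 0], 0],
  [[0, 0.66, 0], [0, 0, 0], 0],
  [[0, 0.74, 0], [0, 0, 0], 0],
  [[0, 0.82, 0], [0, 0, 0], 0],
  [[0, 0.9, 0], [0, 0, 0], 0],
  [[0, 0.98, 0], [0, 0, 0], 0],
  [[0, 1.06, 0], [0, 0, 0], 0],
  [[0, 1.14, 0], [0, 0, 0], 0],
  [[0, 1.22, 0], [0, 0, 0], 0],
  [[0, 1.3, 0], [0, 0, 0], 0],
])

```text
t: 9.48
eef_pos: [561.1, -129.3, 200.7]
ee_rot: [-3.14, 0.002, 2.981]
force: [-0.8, -6.2, 5.2]
grip_width: -0.0
finger_force: 3.8
```

```bash
python3 - <<'E'
from tube import *
im,w=cloud('top'); j=jig(w); np.save('j5.npy',j)
m=(abs(j[...,0]-3)<20)&(j[...,1]>85)&(j[...,1]<175)&(j[...,2]>25)&(j[...,2]<95); p=j[m]
for a in range(85,175,4):
    q=p[abs(p[:,1]-a)<2]; print(a,len(q),np.median(q[:,2]).round(1) if len(q) else '')
s=robot.get_state(); print(s['t'],jig(s['eef_pos'][None,None])[0,0],s['ee_rot'],s['force'])
E
```

```text
85 7 65.8
89 11 68.6
93 12 67.0
97 14 70.0
101 18 68.2
105 21 69.1
109 26 68.2
113 18 68.9
117 23 69.5
121 21 67.5
125 0 
129 0 
133 0 
137 0 
141 0 
145 0 
149 0 
153 0 
157 42 59.4
161 20 71.3
165 2 70.1
169 0 
173 0 
9.5333 [   5.5478428  -162.62096725  200.71540783] [-3.14035948e+00  1.71478239e-03  2.98117677e+00] [-0.27679131 -5.46562906  5.14841653]
```

Call:
send_rows([
  [[0, 0.06, 0], [0, 0, 0], 0],
  [[0, 0.12, 0], [0, 0, 0], 0],
  [[0, 0.18, 0], [0, 0, 0], 0],
  [[0, 0.24, 0], [0, 0, 0], 0],
  [[0, 0.3, 0], [0, 0, 0], 0],
  [[0, 0.36, 0], [0, 0, 0], 0],
  [[0, 0.42, 0], [0, 0, 0], 0],
  [[0, 0.48, 0], [0, 0, 0], 0],
  [[0, 0.54, 0], [0, 0, 0], 0],
  [[0, 0.6, 0], [0, 0, 0], 0],
  [[0, 0.66, 0], [0, 0, 0], 0],
  [[0, 0.72, 0], [0, 0, 0], 0],
  [[0, 0.78, 0], [0, 0, 0], 0],
  [[0, 0.84, 0], [0, 0, 0], 0],
  [[0, 0.9, 0], [0, 0, 0], 0],
])

```text
t: 10.78
eef_pos: [564.7, -107.2, 200.8]
ee_rot: [-3.14, 0.002, 2.981]
force: [-1.4, -6.3, 4.8]
grip_width: 0.1
finger_force: 4.0
```

```bash
cat >> tube.py <<'E'
def gap():
    im,w=cloud('top'); j=jig(w)
    m=(abs(j[...,0]-3)<14)&(j[...,1]>95)&(j[...,1]<175)&(j[...,2]>40)&(j[...,2]<95); p=j[m]
    v,u=np.where(m)
    t=p[p[:,1]<150]; st=p[(p[:,1]>150)]
    print('tube end',np.percentile(t[:,1],[95,99.5]).round(1),'z',np.median(t[:,2]).round(1),'stop',np.percentile(st[:,1],[3,50]).round(1))
    s=robot.get_state(); print(s['t'],jig(s['eef_pos'][None,None])[0,0].round(1),s['force'].round(1))
E
python3 -c "
from tube import *
gap()"
```

```text
tube end [142.4 144.3] z 69.8 stop [156.8 157.8]
10.8333 [   5.6 -140.2  200.7] [-0.7 -5.5  5.5]
```

Call:
send_rows([
  [[0, 0.05, 0], [0, 0, 0], 0],
  [[0, 0.1, 0], [0, 0, 0], 0],
  [[0, 0.15, 0], [0, 0, 0], 0],
  [[0, 0.2, 0], [0, 0, 0], 0],
  [[0, 0.25, 0], [0, 0, 0], 0],
  [[0, 0.3, 0], [0, 0, 0], 0],
  [[0, 0.34, 0], [0, 0, 0], 0],
  [[0, 0.36, 0], [0, 0, 0], 0],
])

```text
t: 11.5
eef_pos: [566.1, -98.2, 200.7]
ee_rot: [-3.14, 0.002, 2.981]
force: [-1.6, -7.0, 5.9]
grip_width: 0.3
finger_force: 4.1
```

```bash
python3 -c "
from tube import *
gap()"
```

```text
tube end [147.3 149.8] z 70.0 stop [151.3 157.4]
11.55 [   5.6 -131.4  200.7] [-1.2 -6.1  5.7]
```

Call:
send_rows([
  [[0, 0.03, 0], [0, 0, 0], 0],
  [[0, 0.04, 0], [0, 0, 0], 0],
])

```text
t: 11.72
eef_pos: [566.3, -97.3, 200.7]
ee_rot: [-3.14, 0.002, 2.981]
force: [-1.0, -5.9, 5.7]
grip_width: 0.0
finger_force: 4.1
```

Creeping in 0.5 mm steps now.

Call:
send_rows([
  [[0, 0.02, 0], [0, 0, 0], 0],
  [[0, 0.02, 0], [0, 0, 0], 0],
])

```text
t: 11.88
eef_pos: [566.4, -96.8, 200.7]
ee_rot: [-3.14, 0.002, 2.981]
force: [-0.6, -6.3, 5.4]
grip_width: -0.2
finger_force: 4.0
```

Call:
send_rows([
  [[0, 0.02, 0], [0, 0, 0], 0],
  [[0, 0.02, 0], [0, 0, 0], 0],
])

```text
t: 12.05
eef_pos: [566.4, -96.3, 200.8]
ee_rot: [-3.14, 0.002, 2.981]
force: [-0.6, -6.5, 6.2]
grip_width: 0.2
finger_force: 4.0
```

Call:
send_rows([
  [[0, 0.02, 0], [0, 0, 0], 0],
  [[0, 0.02, 0], [0, 0, 0], 0],
])

```text
t: 12.22
eef_pos: [566.5, -95.8, 200.8]
ee_rot: [-3.14, 0.002, 2.981]
force: [-0.3, -5.3, 5.8]
grip_width: 0.1
finger_force: 4.0
```

Call:
send_rows([
  [[0, 0.02, 0], [0, 0, 0], 0],
  [[0, 0.02, 0], [0, 0, 0], 0],
])

```text
t: 12.38
eef_pos: [566.6, -95.3, 200.7]
ee_rot: [-3.14, 0.002, 2.981]
force: [-0.9, -6.0, 6.0]
grip_width: 0.0
finger_force: 4.0
```

Call:
send_rows([
  [[0, 0.02, 0], [0, 0, 0], 0],
  [[0, 0.02, 0], [0, 0, 0], 0],
])

```text
t: 12.55
eef_pos: [566.7, -94.9, 200.8]
ee_rot: [-3.14, 0.002, 2.981]
force: [-0.8, -7.0, 5.3]
grip_width: -0.2
finger_force: 4.1
```

```bash
python3 - <<'E'
from tube import *
gap()
p=eyes.camera_params('wrist'); im,d=eyes.grab_frame('top'); save('t6.png',cv2.resize(im[150:240,190:330],(700,450),interpolation=cv2.INTER_CUBIC))
E
```

```text
tube end [147.4 149.9] z 69.8 stop [150.6 156.7]
12.6 [   5.6 -128.   200.8] [-2.4 -7.   5.6]
```

View pics/t6.png

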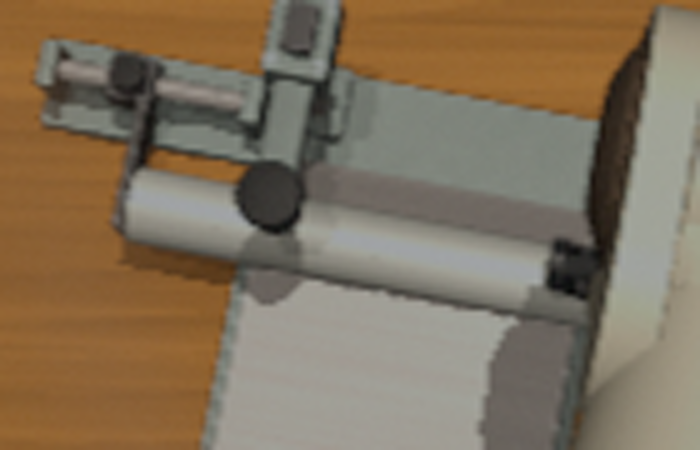

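The picture shows the tube end at about (130,205), very close to the stop plate at (125,215). The force is still only the sliding friction of about 6 N, so I keep creeping.

Call:
send_rows([
  [[0, 0.02, 0], [0, 0, 0], 0],
  [[0, 0.02, 0], [0, 0, 0], 0],
])

```text
t: 12.82
eef_pos: [566.7, -94.6, 200.7]
ee_rot: [-3.139, 0.002, 2.981]
force: [-1.5, -9.1, 6.1]
grip_width: -0.0
finger_force: 4.7
```

Call:
send_rows([
  [[0, 0.02, 0], [0, 0, 0], 0],
  [[0, 0.02, 0], [0, 0, 0], 0],
])

```text
t: 12.98
eef_pos: [566.7, -94.4, 200.8]
ee_rot: [-3.139, 0.002, 2.98]
force: [-2.1, -11.4, 5.7]
grip_width: 0.1
finger_force: 5.3
```

Contact with the stop: the force rose from about 6 N to 11.5 N. I back off, lift, and go above the cap.

Call:
send_rows([
  [[0, -0.1, 0], [0, 0, 0], 0],
  [[0, -0.3, 0], [0, 0, 0], 0],
  [[0, -0.8, 0], [0, 0, 0], 0],
  [[0, -1.6, 0], [0, 0, 0], 0],
  [[0, -1.6, -1], [0, 0, 0], 0],
  [[0, -1.6, -2.4], [0, 0, 0], 0],
  [[0, -1.6, -3.8], [0, 0, 0], 0],
  [[0, -1.6, -5.2], [0, 0, 0], 0],
  [[0, -1.6, -6.6], [0, 0, 0], 0],
  [[0, -1.6, -8], [0, 0, 0], 0],
  [[-0.6, -0.6, -8.2], [0, 0, 0], 0],
  [[-1, 0.7, -8.2], [0, 0, 0], 0],
  [[-1, 2, -8.2], [0, 0, 0], 0],
  [[-1, 3.2, -8.2], [0, 0, 0], 0],
  [[-1, 3.9, -8.2], [0, 0, 0], 0],
  [[-1, 3.9, -8.2], [0, 0, 0], 0],
  [[-1, 3.9, -8.2], [0, 0, 0], 0],
])

```text
t: 14.4
eef_pos: [606.9, -0.9, 404.2]
ee_rot: [-3.141, -0.001, 2.983]
force: [-0.3, -0.9, 0.5]
grip_width: -0.1
finger_force: 0.0
```

```bash
python3 - <<'E'
from tube import *
im,w=cloud('wrist'); j=jig(w); save('w7.png',im); tubefit(j)
hsv=im.max(2)
for z0 in (184,):
    m=(abs(j[...,0]-4)<30)&(abs(j[...,1]-72)<30)&(j[...,2]>z0)&(j[...,2]<200)&(hsv<70)
    p=j[m]; print('cap',len(p),cv2.minEnclosingCircle(p[:,:2].astype(np.float32)),np.median(p,0))
m=(abs(j[...,0])<30)&(abs(j[...,1]-160)<14)&(j[...,2]>35)&(j[...,2]<90); p=j[m]; print('stop',np.percentile(p,[2,10,50,90,98],axis=0).round(1))
m=(abs(j[...,0]-5)<8)&(j[...,1]>85)&(j[...,1]<175)&(j[...,2]>55)&(j[...,2]<95); p=j[m]
for a in range(145,168,2):
    q=p[abs(p[:,1]-a)<1]; print(a,len(q),np.median(q[:,2]).round(1) if len(q) else '')
gap()
E
```

```text
[[-100.   705.     4.7   51.6]
 [ -70.  1193.     4.8   51.6]
 [ -40.  1197.     5.    51.6]
 [ -10.  1173.     5.    51.5]
 [  20.  1179.     5.1   51.5]]
y end [-102.71811599 -101.33991258]
cap 1868 ((5.600882530212402, 71.55065155029297), 17.214534759521484) [  4.90772005  72.52104357 186.4934545 ]
stop [[-14.1 146.4  57.4]
 [-11.5 148.3  63.9]
 [  0.  156.2  71.7]
 [ 16.2 161.1  73. ]
 [ 26.  162.5  73.6]]
145 22 71.7
147 23 71.7
149 30 71.9
151 24 71.7
153 30 71.6
155 34 71.7
157 43 72.0
159 28 72.5
161 34 72.5
163 11 72.1
165 0 
167 0 
tube end [147.2 149.4] z 69.6 stop [150.9 157.1]
14.5 [ 30.4 -30.1 404.5] [-0.4  0.4 -0.6]
```

View pics/w7.png

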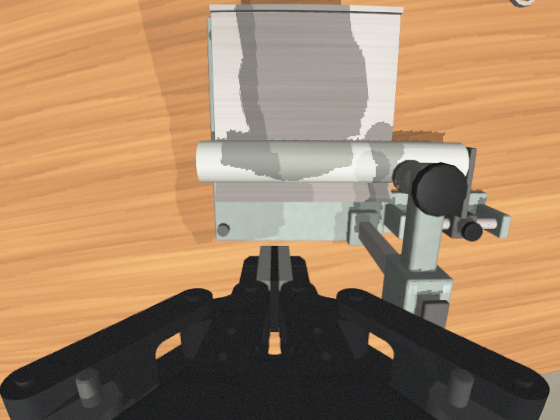

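The tube is home: its end is at −102.7 (other end about 157) and the stop has not moved (far face still 162.5). The tube is settled. The cap is at (5.2, 72, 186.5), so I push it down.

Call:
send_rows([
  [[0.4, 1.3, 0], [0, 0, 0], 0],
  [[0.8, 2.6, 0], [0, 0, 0], 0],
  [[1, 3.6, 0], [0, 0, 0], 0],
  [[1, 4.08, 0], [0, 0, 0], 0],
  [[1, 4.08, 0.3], [0, 0, 0], 0],
  [[1, 4.08, 0.8], [0, 0, 0], 0],
  [[1, 4.08, 1.2], [0, 0, 0], 0],
  [[1, 4.08, 1.5], [0, 0, 0], 0],
  [[1, 4.08, 1.65], [0, 0, 0], 0],
  [[1, 4.08, 1.65], [0, 0, 0], 0],
])

```text
t: 15.33
eef_pos: [598.3, 102.6, 362.2]
ee_rot: [-3.141, -0.002, 2.98]
force: [-0.8, -0.5, -0.9]
grip_width: 0.4
finger_force: 0.0
```

Call:
send_rows([
  [[0, 0, 0.06], [0, 0, 0], 0],
  [[0, 0, 0.12], [0, 0, 0], 0],
  [[0, 0, 0.18], [0, 0, 0], 0],
  [[0, 0, 0.24], [0, 0, 0], 0],
  [[0, 0, 0.3], [0, 0, 0], 0],
  [[0, 0, 0.36], [0, 0, 0], 0],
  [[0, 0, 0.42], [0, 0, 0], 0],
  [[0, 0, 0.48], [0, 0, 0], 0],
])

```text
t: 16.0
eef_pos: [598.3, 103.4, 352.6]
ee_rot: [3.142, 0.002, 2.982]
force: [-1.6, -1.2, 5.2]
grip_width: 0.3
finger_force: 3.0
```

Call:
send_rows([
  [[0, 0, 0.1], [0, 0, 0], 0],
  [[0, 0, 0.2], [0, 0, 0], 0],
  [[0, 0, 0.3], [0, 0, 0], 0],
  [[0, 0, 0.4], [0, 0, 0], 0],
  [[0, 0, 0.5], [0, 0, 0], 0],
  [[0, 0, 0.6], [0, 0, 0], 0],
  [[0, 0, 0.7], [0, 0, 0], 0],
  [[0, 0, 0.8], [0, 0, 0], 0],
  [[0, 0, 0.9], [0, 0, 0], 0],
  [[0, 0, 1], [0, 0, 0], 0],
  [[0, 0, 1.1], [0, 0, 0], 0],
  [[0, 0, 1.2], [0, 0, 0], 0],
  [[0, 0, 1.3], [0, 0, 0], 0],
  [[0, 0, 1.4], [0, 0, 0], 0],
  [[0, 0, 1.5], [0, 0, 0], 0],
  [[0, 0, 1.6], [0, 0, 0], 0],
  [[0, 0, 1.7], [0, 0, 0], 0],
  [[0, 0, 1.75], [0, 0, 0], 0],
])

```text
t: 17.5
eef_pos: [598.4, 103.4, 308.6]
ee_rot: [-3.142, 0.002, 2.982]
force: [-1.3, -1.7, 5.3]
grip_width: -0.3
finger_force: 2.9
```

Call:
send_rows([
  [[0, 0, 0.03], [0, 0, 0], 0],
  [[0, 0, 0.05], [0, 0, 0], 0],
  [[0, 0, 0.05], [0, 0, 0], 0],
])

```text
t: 17.75
eef_pos: [598.4, 103.4, 307.4]
ee_rot: [-3.142, 0.001, 2.982]
force: [-0.5, -1.9, 4.9]
grip_width: 0.4
finger_force: 2.2
```

Call:
send_rows([
  [[0, 0, 0.02], [0, 0, 0], 0],
  [[0, 0, 0.04], [0, 0, 0], 0],
  [[0, 0, 0.04], [0, 0, 0], 0],
])

```text
t: 18.0
eef_pos: [598.4, 103.4, 306.3]
ee_rot: [3.142, 0.001, 2.982]
force: [-1.0, -1.9, 5.2]
grip_width: 0.3
finger_force: 2.4
```

```bash
python3 - <<'E'
from tube import *
im,w=cloud('scene'); j=jig(w)
m=(abs(j[...,0]-5)<20)&(abs(j[...,1]-72)<20)&(j[...,2]>60)&(j[...,2]<140)
v,u=np.where(m); print(u.min(),u.max(),v.min(),v.max())
for r in range(v.min(),v.max()+1):
    q=j[r][m[r]]; g=im[r][m[r]].mean(1); k=len(q)//2; print(r,len(q),np.median(q,0).round(1),g[k].round())
print(eyes.camera_params('scene')['vfov'])
E
```

```text
281 303 242 277
242 1 [-10.6  70.  131.8] 49.0
243 3 [ -8.5  73.2 135.6] 27.0
244 7 [ 16.1  76.4 135.2] 46.0
245 12 [  2.7  78.9 133.8] 37.0
246 16 [  7.7  80.5 134. ] 30.0
247 16 [  9.8  83.7 133.4] 14.0
248 16 [ 12.3  84.6 132.3] 9.0
249 17 [ 14.3  86.1 130.9] 7.0
250 16 [ 13.9  87.1 129.3] 7.0
251 14 [ 14.3  85.6 126.6] 11.0
252 14 [ 11.1  84.  122.9] 23.0
253 14 [ 10.5  83.4 118.6] 39.0
254 14 [  9.8  83.  116.1] 46.0
255 14 [  8.8  83.8 112.5] 48.0
256 12 [ 10.8  83.7 110.8] 48.0
257 11 [ 13.5  83.9 108.1] 51.0
258 10 [ 13.2  83.1 105.5] 54.0
259 11 [ 8.9 80.8 99.7] 57.0
260 11 [ 8.2 74.5 88.2] 62.0
261 12 [ 8.8 76.6 88.1] 62.0
262 13 [ 9.3 76.8 86.7] 47.0
263 14 [10.5 77.6 85.8] 36.0
264 14 [12.2 81.5 86. ] 30.0
265 16 [14.3 81.4 85.1] 30.0
266 18 [14.  74.8 76.2] 45.0
267 20 [13.1 72.6 70.7] 68.0
268 18 [10.7 76.5 69.4] 82.0
269 20 [11.  79.1 70.2] 89.0
270 19 [11.5 82.3 70.2] 93.0
271 16 [14.2 84.5 68.8] 114.0
272 8 [16.7 84.7 69. ] 125.0
273 9 [20.5 83.5 65.4] 107.0
274 5 [21.8 87.6 67.4] 120.0
275 4 [21.6 89.3 65.3] 141.0
276 3 [22.1 88.2 62.3] 122.0
277 2 [22.6 91.6 62.3] 130.0
47.30517827193839
```

Call:
send_rows([
  [[0, 0, 0.03], [0, 0, 0], 0],
  [[0, 0, 0.06], [0, 0, 0], 0],
  [[0, 0, 0.08], [0, 0, 0], 0],
  [[0, 0, 0.08], [0, 0, 0], 0],
])

```text
t: 18.38
eef_pos: [598.4, 103.4, 304.3]
ee_rot: [3.142, 0.001, 2.982]
force: [-1.3, -1.6, 5.4]
grip_width: 0.2
finger_force: 2.3
```

Call:
send_rows([
  [[0, 0, 0.02], [0, 0, 0], 0],
  [[0, 0, 0.04], [0, 0, 0], 0],
  [[0, 0, 0.04], [0, 0, 0], 0],
])

```text
t: 18.63
eef_pos: [598.4, 103.4, 303.3]
ee_rot: [3.142, 0.001, 2.982]
force: [-1.0, -2.2, 4.9]
grip_width: 0.1
finger_force: 2.4
```

Call:
send_rows([
  [[0, 0, 0.02], [0, 0, 0], 0],
  [[0, 0, 0.03], [0, 0, 0], 0],
  [[0, 0, 0.03], [0, 0, 0], 0],
])

```text
t: 18.88
eef_pos: [598.4, 103.4, 302.6]
ee_rot: [-3.142, 0.001, 2.982]
force: [-0.4, -1.4, 4.5]
grip_width: -0.4
finger_force: 2.5
```

Call:
send_rows([
  [[0, 0, 0.02], [0, 0, 0], 0],
  [[0, 0, 0.03], [0, 0, 0], 0],
  [[0, 0, 0.03], [0, 0, 0], 0],
])

```text
t: 19.13
eef_pos: [598.4, 103.4, 301.9]
ee_rot: [-3.142, 0.001, 2.982]
force: [-1.1, -2.0, 5.2]
grip_width: -0.0
finger_force: 2.5
```

Call:
send_rows([
  [[0, 0, 0.02], [0, 0, 0], 0],
  [[0, 0, 0.03], [0, 0, 0], 0],
  [[0, 0, 0.03], [0, 0, 0], 0],
])

```text
t: 19.38
eef_pos: [598.4, 103.4, 301.1]
ee_rot: [-3.142, 0.001, 2.982]
force: [-2.6, -1.4, 5.7]
grip_width: 0.3
finger_force: 2.5
```

Call:
send_rows([
  [[0, 0, 0.02], [0, 0, 0], 0],
  [[0, 0, 0.03], [0, 0, 0], 0],
  [[0, 0, 0.03], [0, 0, 0], 0],
])

```text
t: 19.63
eef_pos: [598.4, 103.4, 300.3]
ee_rot: [-3.142, 0.001, 2.981]
force: [-0.9, -2.1, 5.4]
grip_width: -0.0
finger_force: 2.5
```

Call:
send_rows([
  [[0, 0, 0.02], [0, 0, 0], 0],
  [[0, 0, 0.03], [0, 0, 0], 0],
  [[0, 0, 0.03], [0, 0, 0], 0],
])

```text
t: 19.88
eef_pos: [598.3, 103.4, 300.2]
ee_rot: [3.141, 0.002, 2.982]
force: [-3.8, -2.0, 8.3]
grip_width: -0.2
finger_force: 4.4
```

The pad has touched the tube, so I press on towards a total of about 18–20 N.

Call:
send_rows([
  [[0, 0, 0.02], [0, 0, 0], 0],
  [[0, 0, 0.04], [0, 0, 0], 0],
  [[0, 0, 0.04], [0, 0, 0], 0],
])

```text
t: 20.13
eef_pos: [598.2, 103.4, 300.1]
ee_rot: [3.141, 0.003, 2.982]
force: [-4.1, -2.4, 15.1]
grip_width: -0.2
finger_force: 7.1
```

Call:
send_rows([
  [[0, 0, 0.02], [0, 0, 0], 0],
  [[0, 0, 0.02], [0, 0, 0], 0],
  [[0, 0, 0.02], [0, 0, 0], 0],
])

```text
t: 20.38
eef_pos: [598.1, 103.4, 300.1]
ee_rot: [3.141, 0.003, 2.982]
force: [-6.8, -2.8, 17.1]
grip_width: 0.1
finger_force: 8.5
```

Call:
send_rows([
  [[0, 0, 0.02], [0, 0, 0], 0],
  [[0, 0, 0.02], [0, 0, 0], 0],
  [[0, 0, 0.02], [0, 0, 0], 0],
])

```text
t: 20.63
eef_pos: [598.1, 103.4, 300.0]
ee_rot: [3.141, 0.003, 2.982]
force: [-7.4, -2.7, 19.4]
grip_width: -0.1
finger_force: 9.9
```

Call:
send_rows([
  [[0, 0, -0.04], [0, 0, 0], 0],
  [[0, 0, -0.1], [0, 0, 0], 0],
  [[0, 0, -0.2], [0, 0, 0], 0],
  [[0, 0, -0.6], [0, 0, 0], 0],
  [[0, 0, -1.4], [0, 0, 0], 0],
  [[0, 0, -2.6], [0, 0, 0], 0],
  [[0, 0, -4], [0, 0, 0], 0],
  [[0.5, -1.3, -4.2], [0, 0, 0], 0],
  [[-0.2, -2.6, -4.2], [0, 0, 0], 0],
  [[-1, -4, -4.2], [0, 0, 0], 0],
  [[-1, -4, -4.2], [0, 0, 0], 0],
  [[-1, -4, -4.2], [0, 0, 0], 0],
])

```text
t: 21.63
eef_pos: [607.5, -1.0, 401.7]
ee_rot: [3.142, -0.0, 2.979]
force: [0.7, 0.1, -0.7]
grip_width: 0.0
finger_force: 0.0
```

```bash
python3 - <<'E'
from tube import *
im,w=cloud('wrist'); j=jig(w); save('w8.png',im); tubefit(j)
m=(abs(j[...,0]-4)<30)&(abs(j[...,1]-72)<30)&(j[...,2]>115)&(j[...,2]<150)&(im.max(2)<70)
print('cap',np.median(j[m],0))
m=(abs(j[...,0])<30)&(abs(j[...,1]-160)<14)&(j[...,2]>35)&(j[...,2]<90); p=j[m]; print('stop',np.percentile(p[:,1],[50,90,98]).round(1))
gap()
E
```

```text
[[-100.   717.     4.7   51.7]
 [ -70.  1201.     4.9   51.7]
 [ -40.  1221.     4.9   51.6]
 [ -10.  1194.     5.    51.5]
 [  20.  1199.     5.    51.4]]
y end [-102.59714166 -101.28083169]
cap [  4.13328044  74.22955658 126.31700072]
stop [156.3 160.7 162.3]
tube end [147.1 149.5] z 69.7 stop [150.4 156.2]
21.7333 [ 30.3 -27.  401.8] [-1.   0.7  0.6]
```

View pics/w8.png

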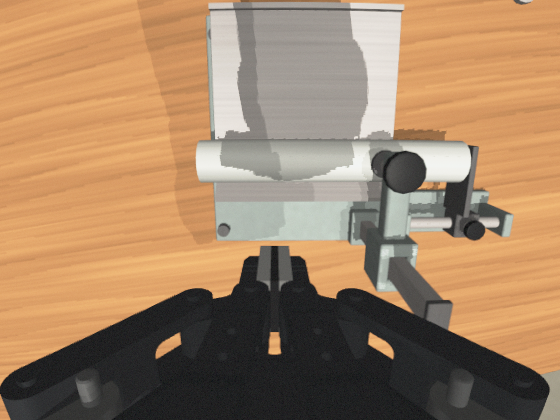

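The pad is down on the tube (cap at (405,172)). The tube is still seated and home, its end at the stop plate near (470,160), and the robot is clear.

```bash
python3 -c "
from rig import robot
print(robot.sign_off())"
```

```text
the job is handed in; nothing more can be done
None
```

The job is handed in: the tube was rolled into the vee and pushed home against the stop, which has not shifted; once the tube had settled, the pad was pressed down with about 19 N at the cap, roughly 14 N of it on the tube, and it stayed down when I let go.

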